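# Stow the tools in the foam tray and check it in

## Task

Put every pair of pliers and every screwdriver lying about on the bench back into the foam tray: turn each one to match the cutout made for it and press it fully home, so that it lies flat on the cutout's floor (pliers may lie on either face). When all of them are in, check the tray in by pressing the red treadle of the pedal right down to its stop, then let it come back up. Leave everything else on the bench where it is.

Things in the scene. Friction and masses are not known exactly. Their poses are not given: they have to be found in the camera images.
- tray: Fixed foam tray 204 (its x) x 210 x 18 mm: 6 mm yellow base, 12 mm dark foam with 4 tool cutouts down to the yellow, for sd1, pliers, sd2, cutter from +y to -y. Origin: centre of underside; tools lie along x, noses and handles of screwdrivers to +x (away from the robot), 2 to 3 mm play a side. A finger trough 38 mm wide, as deep, crosses all cutouts along y, centred at x = +38 mm, y = -96 to 96.
- seat_sd1 (a point): Point on the cutout floor (6 mm above the bench), at tray (-4, +79) mm, where sd1's origin lies when sd1 is home; sd1's +y (handle) then points along tray +x. Cutout 27 mm wide at the handle, 12 mm at the blade, 175 mm long. Axes: those of the tray.
- seat_pliers (a point): Point on the cutout floor, at tray (+14, +32) mm, where the pliers' origin lies when home; their +x (nose) then points along tray +x. Cutout 61 mm wide at the handles, with a foam tongue between them, 22 mm at the nose, 152 mm long. Axes: those of the tray.
- seat_sd2 (a point): Point on the cutout floor, at tray (+2, -15) mm, where sd2's origin lies when home; sd2's +y (handle) then points along tray +x. Cutout 27 mm wide at the handle, 12 mm at the blade, 150 mm long. Axes: those of the tray.
- seat_cutter (a point): Point on the cutout floor, at tray (-2, -65) mm, where the cutter's origin lies when home; its +x (jaws) then points along tray +x. Cutout 67 mm wide at the handles, with a foam tongue between them, 26 mm at the jaws, 130 mm long. Axes: those of the tray.
- pliers: Long-nose pliers with teal handles, 149 x 57 x 12 mm, 0.09 kg, lying flat, may be absent. Origin: centre of the underside; +x towards the nose tip (x = +74 mm), handle ends at x = -74 mm, z up. Grasp across the joint, 24 mm from the origin towards the nose, where they are about 18 mm wide in y (the handles spread behind x = 9 mm); there, home, it lies over the trough's centre line.
- cutter: Side cutter with red handles, 126 x 62 x 11 mm, 0.075 kg, lying flat, may be absent. Origin: centre of the underside; +x towards the jaw tips (x = +63 mm), handle ends at x = -63 mm, z up. Grasp across the head, 40 mm from the origin towards the jaws, where it is about 22 mm wide in y; there, home, it lies over the trough's centre line.
- sd1: Screwdriver with RED handle, the longer, 170 mm long, 55 g, lying flat; may be absent. Origin: centre of underside, z up, +y to the handle's end: handle y = 24 to 85 mm, 22 mm wide (x), 21 to 26 mm high; blade 6 mm thick, y = 24 to -85 mm, 10 mm above the underside. Grasp across the handle at y = +42 mm, which in its cutout lies over the trough's centre line.
- sd2: Screwdriver with BLUE handle, the shorter, 145 mm long, 55 g, lying flat; may be absent. Origin: centre of underside, z up, +y to the handle's end: handle y = 20 to 72 mm, 22 mm wide (x), 21 to 26 mm high; blade 6 mm thick, y = 20 to -73 mm, 10 mm above the underside. Grasp across the handle at y = +36 mm, which in its cutout lies over the trough's centre line.
- pedal_base: Fixed check-in pedal; grey base plate 150 x 90 x 8 mm on the bench. Origin: centre of its underside; x from the treadle's free end to its hinge, z up. It carries a red ribbed treadle 125 x 66 x 8 mm, hinged at base x = +52 mm, z = 28 mm; its free end stands up at -x (robot's side), 65 mm above the bench. A wall stands to the right of the bench, at world y = -185 mm: keep the hand clear of it.
- treadle_pad (a point): Point on top of the red treadle, 100 mm from its hinge, near its free end: the place to press down. About 62 mm above the bench at rest, about 33 mm at the stop. Moves with the treadle.
- treadle (a joint): Angle of the treadle: 0 raised (at rest), grows as it is pressed, 0.30 rad at the stop. A spring brings it back up; it takes about 2 N at the pad to start it and 9 N to hold it at the stop.
- black_tape: Bystander, to be left alone: roll of black tape, 68 x 68 x 19 mm. Origin: centre of the underside.
- tin: Bystander, to be left alone: round part tin, 67 x 67 x 26 mm. Origin: centre of the underside.
- pcb_1: Bystander, to be left alone: blue circuit board, 46 x 68 x 11 mm. Origin: centre of the underside.
- pcb_2: Bystander, to be left alone: blue circuit board, 42 x 74 x 11 mm. Origin: centre of the underside.
Not all that is in view belongs to the job. There is more than one size of the cutter; the one meant has the size given above.

How it is judged:
By the outcome, as a careful person would: the job done as asked, in the order asked, and still so for the second after the job is handed in, with the robot touching nothing.
Of pliers, cutter, sd1, sd2 only 3 to 4 are there at a start; the rules pass over those that are not, and their reading is None.
At some moment in a run one of pliers, cutter, sd1, sd2 may be knocked a few centimetres aside while the robot is not near it.
Once in a run the grip may slacken for a moment while it holds something.
It also fails if it takes over 210 s, if anything falls off the work surface, if the arm or the gripper's body presses on something with over 40 N, if the wrist force passes 120 N, or if a joint passes its speed limit or range.

## Robot

A 6-joint arm with a two-finger parallel gripper is mounted at the origin on a cart in front of the work surface, level with it; the furniture and walls round the work are solid. World frame = base frame: x ahead of the robot, y to its left, z up, the work surface at z = 0. Lengths are in m, angles in rad, forces in N, time in s.
With the tool pointing down it reaches from about 0.35 to 1 m from the base axis. Payload 7.1 kg.
Tool frame: the origin (TCP) lies midway between the tips of the shut fingers; the grasp point (between the pads) lies 19 mm behind it; z points along the fingers, y is the line along which they close (so a half turn about z gives the same grasp; the last joint's range is limited). The gripper opens to 85 mm and grips with 20 to 120 N. Pads are 22 mm wide; open, the fingers measure 114 mm over their backs; the gripper's body (76 mm by 85 mm) begins 54 mm behind the grasp point. The pads swing forward as they close: fully open they stand 13 mm farther back than shut.
Start: joints at [1.096, 0.423, 1.63, -0, 1.089, -0.019], TCP at [0.275, 0.561, 0.192] pointing down, gripper open.
Joint ranges: [-3, 3], [-0.9, 2.11], [0.09, 2.58], [-1.31, 4.45], [0.11, 2.69], [-2.54, 2.54]. Speed limits (rad/s): [2.39, 2.39, 3.01, 3.14, 3.14, 3.14].

## Interface

Orientations are given as [roll, pitch, yaw] about the fixed x, y, z axes, in that order (R = Rz(yaw) Ry(pitch) Rx(roll)).
In Python, from rig import env gives the robot as it stands. The module is installed in compiled form; this text tells all that it offers. Calls block until the motion is done:
- env.move_ptp(position, orientation): joint-space move of the TCP to a pose.
- env.movel(position, velocity=0.15, rotation=None, guard=None): straight line of the TCP; rotation=None keeps the orientation; velocity is the mean speed in m/s. With guard (N) it stops when the force on the tool has changed by that much, and returns True; else False.
- env.movej(angles): joint-space move.
- env.set_gripper(opening, grip_force=None): finger opening in m; grip_force is the grip in N (None keeps the last); returns when the fingers have stopped.
- env.hold(seconds).
- env.inverse_kinematics(position, orientation): joint angles nearest the present ones, or None.
- env.read_camera(name): name is "scene" or "top" or "wrist"; returns (picture, depth): 420x560x3 uint8, red, green, blue; 420x560 float32, m along the optical axis (not along the pixel's ray), 0 where there is no reading.
- env.camera_params(name): a dict with "intrinsics" (3x3 intrinsics, pixels), "R" (3x3) and "t" (3): a world point X has camera coordinates R X + t. Camera axes: x right, y down, z forward; pixel columns grow to the right and rows downward; lengths in m; the calibration is good to about 2 mm. A picture is of the moment at which its call begins: read the wrist's pose just before it. camera_params takes no time and is no camera call; for the wrist camera it gives the pose at the moment of the call.
A pose or a line that the arm cannot do raises env.MotionError and nothing moves.
- env.close_job(): hands the job in; it is judged then, once.
Trained networks look in the newest picture that a camera, given by its name, has taken for a name from the list of things; names that differ only in an ending like _2 or _b are one class to them, and where a whole thing is asked for, a point or a joint stands for the part that bears it (a point fixed in the world has none). Each returns a list of dicts, best first, with "p" (0 to 1); they miss things now and then, are a little off and sometimes report something else, mostly with a low value. They report only what shows in the picture. A call takes as long as a camera call. They do not tell look-alikes from the thing itself.
- env.trace(name, camera): "mask" (420x560 bool, what is visible of it) and "point" ([row, column] in pixels, amid what is visible of it).
Readings, each from a call of its own:
- env.read_clock(): time.
- env.read_qpos(): joint angles.
- env.read_joint_velocities(): joint speeds.
- env.read_tau(): joint torques, N m.
- env.read_position(): TCP position.
- env.read_orientation(): TCP orientation.
- env.read_force(): force on the tool from outside, world axes, zero at the start.
- env.read_moment(): the same for the moment, N m.
- env.read_finger_gap(): finger opening in m.
- env.read_finger_force(): force on a finger pad.
Only numpy, scipy, OpenCV 4.12 (cv2) and the standard library are available. Lean on these libraries where they do the work, as an engineer would, in place of code of your own. Each camera call takes 0.05 s, during which the arm holds its last target. There are 200 camera calls.

## Working session

There is one attempt and no reset: what is moved stays moved. The work goes in short steps, each a Python script; the robot and the scene stay as the last script left them, time stands still between calls to the robot, and variables do not carry over. Pictures are saved under pics/ and viewed, at most 14 in all, crops included, and the job is handed in when it is done.

```bash
mkdir -p pics
cat > h.py <<'E'
import numpy as np, cv2
from rig import env
def cloud(cam,d):
    p=env.camera_params(cam);K=np.array(p["intrinsics"]);R=np.array(p["R"]);t=np.array(p["t"])
    v,u=np.mgrid[:420,:560]
    c=np.stack([(u-K[0,2])/K[0,0]*d,(v-K[1,2])/K[1,1]*d,d],-1)
    return (c-t)@R   # R^T (c-t)
def proj(cam,X):
    p=env.camera_params(cam);c=np.array(p["R"])@X+np.array(p["t"]);q=np.array(p["intrinsics"])@c
    return q[:2]/q[2]
def save(n,img): cv2.imwrite("pics/"+n,cv2.cvtColor(img,cv2.COLOR_RGB2BGR))
E
python3 - <<'E'
from h import *
for cam in ["top","scene"]:
    im,d=env.read_camera(cam);save(cam+"0.png",im);P=cloud(cam,d)
    if 1:
        for n in ["tray","pliers","cutter","sd1","sd2","pedal_base","treadle_pad","tin","black_tape","pcb_1"]:
            for r in env.trace(n,cam):
                m=r["mask"]&(d>0);q=P[m]
                if len(q)<5: continue
                q2=q[q[:,2]>0.003] 
                if len(q2)<5:q2=q
                (c,s,a)=cv2.minAreaRect((q2[:,:2]*1000).astype(np.float32))
                print(cam,n,round(r["p"],2),np.round(r["point"]),len(q),"med",np.round(np.median(q,0),3),"rect",np.round(c),np.round(s),round(a),"zmax",round(np.percentile(q[:,2],98),3))
print(env.read_clock())
E
```

```text
top tray 0.62 [238. 243.] 5332 med [0.527 0.346 0.014] rect [531. 349.] [204. 215.] 3 zmax 0.022
top pliers 0.93 [290. 386.] 409 med [ 0.497 -0.088  0.01 ] rect [495. -76.] [132.  56.] 89 zmax 0.014
top cutter 0.55 [265. 302.] 249 med [0.515 0.141 0.011] rect [520. 147.] [114.  57.] 3 zmax 0.015
top cutter 0.49 [219. 146.] 217 med [0.495 0.622 0.007] rect [498. 627.] [90. 43.] 39 zmax 0.012
top sd1 0.74 [258. 363.] 135 med [0.57  0.005 0.022] rect [575. -30.] [ 17. 143.] 7 zmax 0.028
top sd1 0.49 [266. 333.] 204 med [0.528 0.076 0.02 ] rect [548.  76.] [111.  21.] 4 zmax 0.027
top sd1 0.34 [188. 268.] 276 med [0.693 0.316 0.003] rect [694. 319.] [40. 64.] 17 zmax 0.009
top sd2 0.74 [258. 363.] 135 med [0.57  0.005 0.022] rect [575. -30.] [ 17. 143.] 7 zmax 0.028
top sd2 0.49 [266. 333.] 204 med [0.528 0.076 0.02 ] rect [548.  76.] [111.  21.] 4 zmax 0.027
top sd2 0.34 [188. 268.] 276 med [0.693 0.316 0.003] rect [694. 319.] [40. 64.] 17 zmax 0.009
top pedal_base 0.88 [211. 398.] 1507 med [ 0.726 -0.055  0.039] rect [742. -58.] [148.  89.] 9 zmax 0.068
top pedal_base 0.65 [236. 239.] 
[... 1869 characters left out ...]
se 0.93 [178. 312.] 722 med [ 0.723 -0.058  0.01 ] rect [ 742. -102.] [142. 179.] 6 zmax 0.067
scene treadle_pad 0.84 [167. 316.] 268 med [ 0.727 -0.055  0.052] rect [ 740. -107.] [125. 164.] 2 zmax 0.068
scene tin 0.61 [245. 234.] 417 med [0.701 0.392 0.012] rect [702. 393.] [61. 74.] 44 zmax 0.025
scene black_tape 0.78 [286. 236.] 594 med [0.587 0.534 0.017] rect [588. 528.] [67. 69.] 3 zmax 0.021
scene pcb_1 0.74 [244. 234.] 434 med [0.701 0.391 0.012] rect [701. 393.] [62. 73.] 38 zmax 0.025
scene pcb_1 0.64 [202. 293.] 168 med [0.704 0.093 0.002] rect [703.  95.] [43. 70.] 83 zmax 0.008
scene pcb_1 0.61 [236. 253.] 246 med [0.687 0.323 0.002] rect [688. 326.] [44. 77.] 25 zmax 0.017
1.1
```

View pics/top0.png

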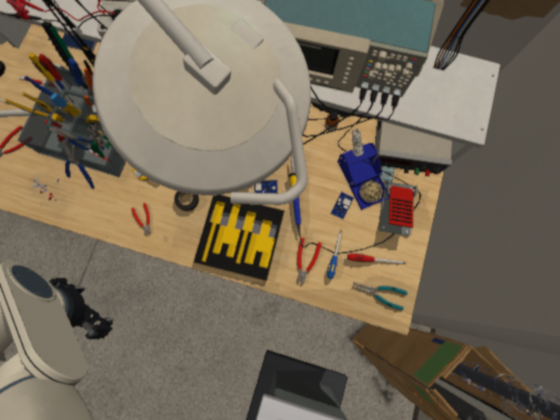

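View pics/scene0.png

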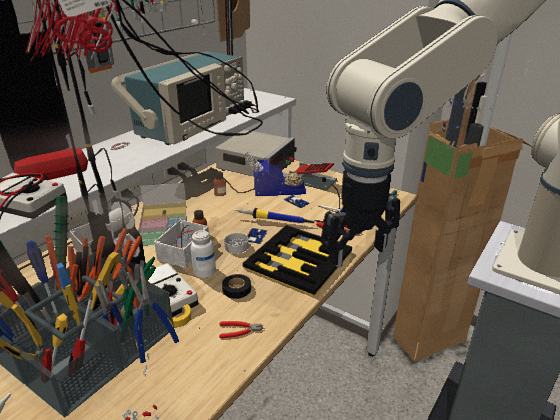

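The top view shows all four tools and one decoy:
- Teal pliers at (row 290, col 380).
- Red sd1 at (259, 372).
- Blue sd2 at (260, 333).
- Two red cutters. The one at (265, 305) measures about 114x57 mm, which fits the given 126x62. The one at (218, 142) is only 90x43, so it is the decoy.

The pedal is at (206, 402) and the tray at (238, 243). I'll move the wrist camera over the tools next.

Run:
```python
from h import *
im,d=env.read_camera("top");P=cloud("top",d)
for uv in [(200,30),(200,100),(240,195),(300,150),(280,95),(297,200),(345,175)]: print("lamp?",uv,np.round(P[uv[1],uv[0]],3))
print(env.read_orientation(),np.round(np.array(env.camera_params("wrist")["R"]).T@-np.array(env.camera_params("wrist")["t"]),3),env.read_position())
def look(pos,yaw,n):
    env.move_ptp(pos,[np.pi,0,yaw]); env.hold(0.2)
    im,d=env.read_camera("wrist");save(n,im);np.save("pics/"+n[:-4],cloud("wrist",d));np.save("pics/im_"+n[:-4],im)
    P=cloud("wrist",d)
    for nm in ["tray","pliers","cutter","sd1","sd2"]:
        for r in env.trace(nm,"wrist"):
            m=r["mask"]&(d>0);q=P[m];q=q[q[:,2]>0.004]
            if len(q)<20: continue
            c,s,a=cv2.minAreaRect((q[:,:2]*1000).astype(np.float32))
            print(n,nm,round(r["p"],2),np.round(r["point"]),np.round(np.median(q,0),3),np.round(c),np.round(s),round(a))
y=env.read_orientation()[2]
look([0.44,0.03,0.36],0,"w1.png"); 
print(np.round(np.array(env.camera_params("wrist")["R"]).T@-np.array(env.camera_params("wrist")["t"]),3),env.read_position())
print(env.read_clock())
```

```text
lamp? (200, 30) [0.633 0.341 0.756]
lamp? (200, 100) [0.568 0.32  0.746]
lamp? (240, 195) [0.498 0.261 0.705]
lamp? (300, 150) [0.552 0.215 0.731]
lamp? (280, 95) [0.597 0.249 0.743]
lamp? (297, 200) [0.675 0.221 0.032]
lamp? (345, 175) [0.79  0.109 0.021]
[-3.14151283e+00 -9.66573877e-06  2.68582531e+00] [0.205 0.596 0.373] [0.27505856 0.56115655 0.19240906]
w1.png tray 0.87 [96. 84.] [0.542 0.347 0.016] [532. 347.] [204. 212.] 3
w1.png pliers 0.89 [115. 357.] [ 0.499 -0.089  0.009] [496. -74.] [132.  57.] 87
w1.png cutter 0.62 [106. 219.] [0.525 0.145 0.009] [520. 150.] [ 60. 125.] 88
w1.png sd1 0.78 [ 72. 307.] [ 0.573 -0.002  0.019] [578. -39.] [ 22. 166.] 9
w1.png sd2 0.78 [ 72. 307.] [ 0.573 -0.002  0.019] [578. -39.] [ 22. 166.] 9
[0.519 0.03  0.541] [0.44003521 0.03007454 0.35998027]
3.7333
```

View pics/w1.png

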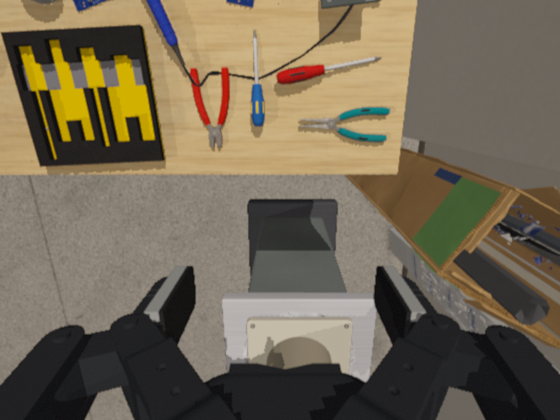

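The wrist view (yaw 0, about 1.6 mm/px) shows:
- Cutter at (row 106, col 213), jaws towards the robot. Its 125x60 rectangle fits the described cutter.
- sd2 at (90, 257), handle towards the robot.
- sd1 at (70, 320), handle to the left.
- Pliers at (122, 350), nose to the left.

Next I'll take close-ups of the tools and the tray for accurate poses.

```bash
cat >> h.py <<'E'
def look(pos,yaw,n=None):
    env.move_ptp(pos,[np.pi,0,yaw]); env.hold(0.25)
    P0=env.camera_params("wrist"); im,d=env.read_camera("wrist"); P=cloud("wrist",d)
    if n: save(n+".png",im);np.savez("pics/"+n,im=im,P=P)
    return im,d,P
def colmask(im,name):
    h=cv2.cvtColor(im,cv2.COLOR_RGB2HSV).astype(int);H,S,V=h[...,0],h[...,1],h[...,2]
    if name=="red": return ((H<6)|(H>172))&(S>150)&(V>50)
    if name=="blue": return (H>95)&(H<125)&(S>120)&(V>40)
    if name=="teal": return (H>80)&(H<96)&(S>100)&(V>40)
    if name=="yellow": return (H>20)&(H<32)&(S>170)&(V>90)
def rect(q):
    """centre, long axis unit vector, length, width (m)"""
    b=cv2.boxPoints(cv2.minAreaRect((q[:,:2]*1e4).astype(np.float32)))/1e4
    e1,e2=b[1]-b[0],b[2]-b[1]
    if np.linalg.norm(e1)<np.linalg.norm(e2): e1,e2=e2,e1
    return b.mean(0),e1/np.linalg.norm(e1),np.linalg.norm(e1),np.linalg.norm(e2)
def blobs(m,P,zmin=0.003,zmax=0.06,amin=150):
    m=(m&(P[...,2]>zmin)&(P[...,2]<zmax)).astype(np.uint8)
    n,l,s,c=cv2.connectedComponentsWithStats(m)
    return [l==i for i in range(1,n) if s[i,4]>amin]
E
python3 - <<'E'
from h import *
for n,pos in [("a",[0.43,-0.03,0.17]),("b",[0.41,0.12,0.17]),("t",[0.44,0.347,0.17])]:
    im,d,P=look(pos,0,n)
    for c in ["red","blue","teal","yellow"]:
        for b in blobs(colmask(im,c),P):
            q=P[b];C,u,L,W=rect(q);r=np.argwhere(b).mean(0)
            print(n,c,np.round(r),"C",np.round(C,4),"ang",round(np.degrees(np.arctan2(u[1],u[0])),1),"L,W",np.round([L,W],3),"z",np.round(np.percentile(q[:,2],[10,95]),3))
    for nm in ["pliers","cutter","sd1"]:
        for r in env.trace(nm,"wrist"):
            if r["p"]<.4: continue
            m=r["mask"];q=P[m&(d>0)];q=q[q[:,2]>.003];C,u,L,W=rect(q)
            print(n,"trace",nm,round(r["p"],2),np.round(r["point"]),np.round(C,4),round(np.degrees(np.arctan2(u[1],u[0])),1),np.round([L,W],3))
print(env.read_clock())
a=[cv2.imread(f"pics/{n}.png") for n in "abt"]
cv2.imwrite("pics/abt.png",np.vstack([np.hstack([a[0][:300,:400],a[1][:300,100:500]]),np.hstack([a[2][:300,:560],np.zeros((300,240,3),np.uint8)])]))
E
```

```text
a red [ 43. 247.] C [0.5696 0.0054] ang -85.3 L,W [0.074 0.023] z [0.015 0.024]
a red [47. 81.] C [0.5674 0.1735] ang 2.3 L,W [0.025 0.012] z [0.006 0.011]
a red [ 79. 132.] C [0.5364 0.1286] ang -5.8 L,W [0.089 0.016] z [0.007 0.011]
a red [93. 95.] C [0.524  0.1661] ang 9.1 L,W [0.063 0.016] z [0.006 0.011]
a blue [ 94. 183.] C [0.524  0.0728] ang 1.4 L,W [0.062 0.018] z [0.015 0.024]
a blue [202. 475.] C [ 0.4171 -0.2285] ang -35.4 L,W [0.013 0.003] z [0.025 0.058]
a teal [105. 351.] C [ 0.5132 -0.1002] ang -83.1 L,W [0.082 0.014] z [0.008 0.011]
a teal [142. 348.] C [ 0.4752 -0.0987] ang 80.7 L,W [0.08  0.014] z [0.008 0.011]
a yellow [113.  10.] C [0.5117 0.2601] ang 4.1 L,W [0.086 0.029] z [0.004 0.016]
a trace pliers 0.59 [110. 337.] [ 0.4958 -0.0697] 86.9 [0.14  0.057]
a trace cutter 0.67 [ 92. 125.] [0.518  0.1484] 1.3 [0.125 0.062]
a trace sd1 0.81 [ 89. 183.] [0.5511 0.0739] -0.5 [0.119 0.023]
a trace sd1 0.63 [ 41. 256.] [ 0.5792 -0.0388] -79.2 [0.166 0.022]
b red [ 18. 401.] C [0.571  0.0062] ang -77.3 L,W [0.077 0.021] z [0.016 0.024]
b red [ 55. 275.] C [0.537  0.1293]
[... 1235 characters left out ...]
 [0.043 0.009] z [0.005 0.008]
t blue [102. 546.] C [0.5241 0.0779] ang 0.2 L,W [0.063 0.02 ] z [0.012 0.024]
t yellow [ 92. 252.] C [0.5437 0.3803] ang 2.8 L,W [0.152 0.062] z [0.004 0.007]
t yellow [ 76. 204.] C [0.5238 0.425 ] ang 3.7 L,W [0.176 0.028] z [0.004 0.008]
t yellow [ 72. 296.] C [0.5338 0.3345] ang 1.5 L,W [0.151 0.028] z [0.004 0.007]
t yellow [ 98. 345.] C [0.5329 0.2831] ang 2.7 L,W [0.131 0.068] z [0.004 0.007]
t trace cutter 0.87 [128.  33.] [0.4979 0.6271] 36.2 [0.092 0.042]
t trace cutter 0.61 [102. 457.] [0.5172 0.1503] 1.7 [0.125 0.061]
t trace sd1 0.97 [ 95. 551.] [0.555  0.0796] 5.0 [0.127 0.023]
t trace sd1 0.47 [ 92. 281.] [0.5252 0.3475] -87.3 [0.211 0.192]
7.475
```

View pics/abt.png

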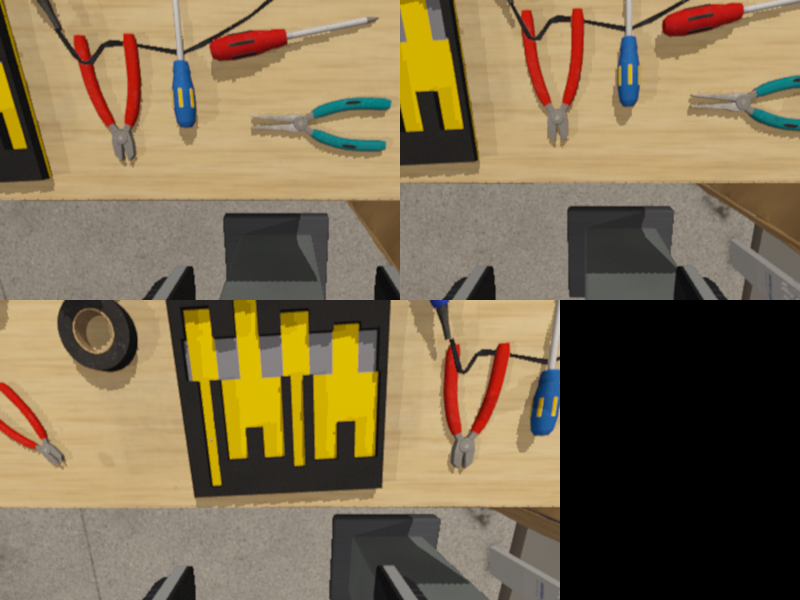

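The close-ups (about 1 mm/px) show sd2 upright at (95, 183) in the first panel, sd1 at (43, 247) and the pliers with their nose to the left. The big cutter is at (92, 120), and the small decoy cutter is at (425, 30) in the composite. That confirms the big cutter at 125x61 mm. The tray cutouts are clear, with lengths 176, 152, 151 and 131 mm in the order sd1, pliers, sd2, cutter, as specified.

I'll fit the tray and start with sd2.

```bash
cat >> h.py <<'E'
from scipy.optimize import least_squares
SEAT=dict(sd1=(-.004,.079),pliers=(.014,.032),sd2=(.002,-.015),cutter=(-.002,-.065))
GR=dict(sd1=.042,pliers=.024,sd2=.036,cutter=.040)   # grasp offset along nose/handle axis
HL=dict(sd1=.085,sd2=.0725,pliers=.0745,cutter=.063)
def rot(a): return np.array([[np.cos(a),-np.sin(a)],[np.sin(a),np.cos(a)]])
def fit_tray():
    z=np.load("pics/t.npz");im,P=z["im"],z["P"]
    obs={}
    for b in blobs(colmask(im,"yellow"),P):
        C,u,L,W=rect(P[b])
        n=("sd1" if L>.165 else None) if W<.04 and L>.16 else ("sd2" if W<.04 else ("pliers" if L>.14 else "cutter"))
        obs[n]=C
    f=lambda p:np.ravel([p[:2]+rot(p[2])@np.array(SEAT[n])-obs[n] for n in obs])
    s=least_squares(f,[.53,.347,.05]);return s.x,s.fun,list(obs)
def axis_fit(q,u):
    """mid-line of a mask cloud: returns point, unit dir, extents along it from point"""
    q=q[:,:2];c=q.mean(0)
    for _ in range(4):
        n=np.array([-u[1],u[0]]);s=(q-c)@u;w=(q-c)@n
        e=np.arange(s.min()+.003,s.max()-.003,.003);S,M=[],[]
        for a in e:
            k=w[(s>=a)&(s<a+.003)]
            if len(k)>4: S.append(a+.0015);M.append((np.percentile(k,2)+np.percentile(k,98))/2)
        p=np.polyfit(S,M,1)
        r=np.abs(np.polyval(p,S)-M);k=r<max(2*np.median(r),.0015)
        p=np.polyfit(np.array(S)[k],np.array(M)[k],1)
        c=c+n*p[1];u=u+n*p[0];u/=np.linalg.norm(u)
    s=(q-c)@u
    return c,u,np.percentile(s,.3),np.percentile(s,99.7)
def measure(tool,guess,P,im,d):
    """tool origin (xy), heading of nose/handle, from the newest wrist picture"""
    col=dict(sd1="red",sd2="blue",pliers="teal",cutter="red")[tool]
    cm=colmask(im,col);best=None
    for r in env.trace("sd1" if tool[0]=="s" else tool,"wrist"):
        m=r["mask"]&(d>0)&(P[...,2]>.003)&(P[...,2]<.06)
        if m.sum()<200 or (m&cm).sum()<.15*m.sum(): continue
        m0=np.linalg.norm(P[m][:,:2].mean(0)-guess)
        if m0<.09 and (best is None or m0<best[0]): best=(m0,m)
    if best is None: return None
    m=best[1];C,u,L,W=rect(P[m])
    c,u,a,b=axis_fit(P[m],u)
    hc=P[m&cm][:,:2].mean(0)           # coloured end
    if tool[0]=="s":
        if (hc-c)@u<(a+b)/2: u,a,b=-u,-b,-a
        o=c+u*(b-HL[tool])
    else:
        if (hc-c)@u>(a+b)/2: u,a,b=-u,-b,-a
        o=c+u*(a+b)/2
    return o,np.arctan2(u[1],u[0]),b-a,W
E
cat > pick.py <<'E'
from h import *
def pick(tool,guess,campos,yaw=0,zg=.003,n=None):
    im,d,P=look(campos,yaw,n)
    r=measure(tool,np.array(guess),P,im,d)
    print(tool,"pose",r)
    return r
def grasp(tool,o,th,zg=.003,op=.05,force=60):
    g=o+GR[tool]*np.array([np.cos(th),np.sin(th)])
    env.set_gripper(op)
    env.move_ptp([*g,.10],[np.pi,0,th])
    hit=env.movel([*g,zg],.12,guard=12)
    env.set_gripper(0,grip_force=force)
    gap=env.read_finger_gap();z=env.read_position()[2]
    env.movel([*g,.12],.15)
    print("hit",hit,"z",z,"gap",gap,env.read_finger_gap(),"F",env.read_force(),"t",env.read_clock())
E
python3 - <<'E'
from pick import *
print(fit_tray())
for n in "ab":
    pass
o,th,L,W=pick("sd2",(.54,.075),[.43,.05,.17],0,n="m_sd2")
if abs(L-.145)<.03: grasp("sd2",o,th,zg=.004)
E
```

```text
(array([0.5314354 , 0.34786277, 0.05018876]), array([ 0.00013865,  0.00022833, -0.00032229,  0.00158005,  0.00036727,
       -0.00156645, -0.00018363, -0.00024193]), ['pliers', 'sd1', 'sd2', 'cutter'])
sd2 pose (array([0.56442019, 0.07537603]), np.float64(-3.115867404918288), np.float64(0.11607999909800466), np.float32(0.02179388))
hit False z 0.00411371957257612 gap -0.00018482437903029464 -4.9854446683193215e-05 F [ 0.06884838 -0.41249421 -0.54234895] t 14.4667
```

Run:
```python
from pick import *
im,d,P=look([.43,.05,.17],0,"c1")
print(measure("sd2",np.array((.54,.075)),P,im,d))
```

```text
(array([0.56412336, 0.07550286]), np.float64(-3.114570047689823), np.float64(0.11644880452149793), np.float32(0.02147265))
```

View pics/c1.png

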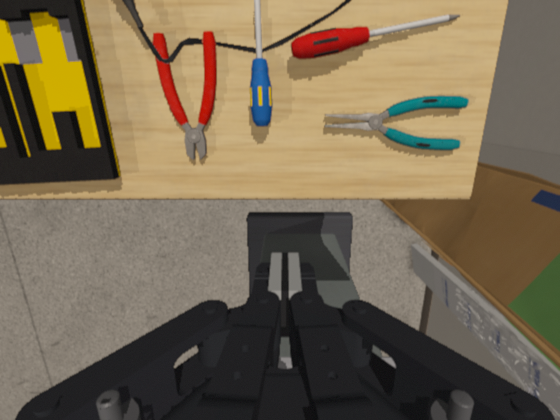

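Run:
```python
from pick import *
o,th=np.array([.5642,.0754]),-3.115
g=o+.036*np.array([np.cos(th),np.sin(th)])
env.set_gripper(.05);print(env.read_finger_gap())
env.move_ptp([*g,.10],[np.pi,0,th]);print(env.read_position(),env.read_orientation(),g)
env.movel([*g,.006],.12,guard=12);print(env.read_position(),env.read_finger_gap())
im,d=env.read_camera("wrist");save("g1.png",im)
env.set_gripper(0.015,grip_force=60);print(env.read_finger_gap(),env.read_finger_force())
im2,d=env.read_camera("wrist");save("g1.png",np.hstack([im[:,80:480],im2[:,80:480]]))
```

```text
0.05004194530827981
[0.52820527 0.07443992 0.10006768] [ 3.14159117e+00  7.30706418e-05 -3.11536490e+00] [0.52821273 0.07444278]
[0.52873733 0.07452924 0.00648122] 0.04982714193566632
0.014928166588023947 0.0
```

View pics/g1.png

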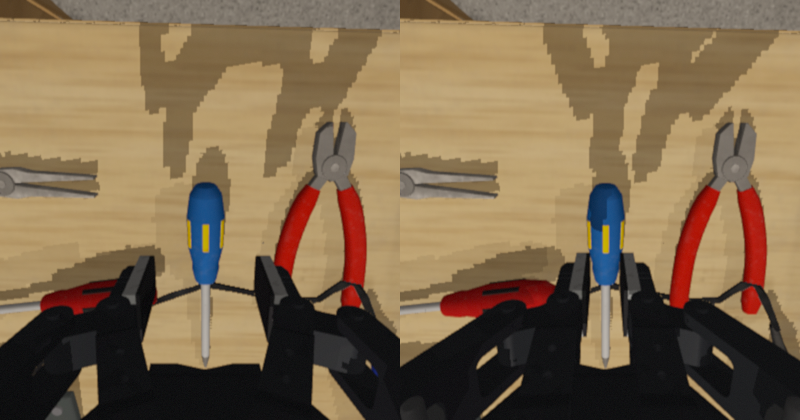

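Run:
```python
from pick import *
p=env.camera_params("wrist");print(np.round(p["intrinsics"],1).tolist(),np.round(p["R"],3).tolist(),np.round(-np.array(p["R"]).T@p["t"],3))
im,d=env.read_camera("wrist");P=cloud("wrist",d)
for r,c in [(186,287),(200,287),(230,287),(260,287),(280,287),(300,286),(262,260),(262,254),(290,256),(320,256),(262,310),(262,316),(290,312)]:
    print((r,c),im[r,c],np.round(P[r,c],3))
print(env.read_position(),env.read_orientation(),np.round(env.read_qpos(),3))
```

```text
[[309.5, 0.0, 284.5], [0.0, 309.5, 208.2], [0.0, 0.0, 1.0]] [[-0.025, 1.0, -0.0], [0.951, 0.024, 0.307], [0.307, 0.007, -0.952]] [0.45  0.072 0.187]
(186, 287) [ 7 40 71] [0.491 0.075 0.017]
(200, 287) [ 27  73 125] [0.498 0.075 0.023]
(230, 287) [199 169   0] [0.515 0.075 0.024]
(260, 287) [ 35  90 150] [0.536 0.076 0.021]
(280, 287) [ 37  90 148] [0.551 0.076 0.018]
(300, 286) [178 173 166] [0.571 0.076 0.01 ]
(262, 260) [71 69 66] [0.518 0.063 0.058]
(262, 254) [92 80 66] [ 0.549  0.054 -0.001]
(290, 256) [89 88 84] [0.518 0.063 0.081]
(320, 256) [14 16 14] [0.517 0.065 0.101]
(262, 310) [70 69 67] [0.518 0.086 0.057]
(262, 316) [118  99  69] [ 0.548  0.096 -0.001]
(290, 312) [80 78 76] [0.518 0.085 0.081]
[0.52820315 0.07444016 0.0060412 ] [-3.14158580e+00  2.06805496e-05 -3.11496121e+00] [ 0.118  0.582  1.928 -0.     0.632 -1.48 ]
```

Run:
```python
from pick import *
z=np.load("pics/c1.npz");P=z["P"]
for r in range(240,300,6): print(r,np.round(P[r,285],3),np.round(P[r,276],3))
# now: lift, shut, measure lowest finger points
x,y,_=env.read_position()
env.movel([x,y,.10]);
for op in (0,.022,.05,.085):
    env.set_gripper(op);env.hold(.2);im,d=env.read_camera("wrist");P=cloud("wrist",d);t=env.read_position()
    m=(P[...,2]>t[2]-.03)&(d>0)&(np.hypot(P[...,0]-t[0],P[...,1]-t[1])<.08)
    q=P[m];print(op,"lowest rel TCP",np.round(np.percentile(q[:,2]-t[2],[0,1,5]),3),np.round(q[q[:,2].argmin()]-t,3), "row",np.argwhere(m)[:,0].min())
```

```text
240 [ 0.11   0.049 -0.56 ] [ 0.11   0.077 -0.56 ]
246 [ 0.111  0.049 -0.512] [ 0.109  0.076 -0.515]
252 [ 0.11   0.049 -0.472] [ 0.11   0.075 -0.472]
258 [0.441 0.05  0.218] [0.441 0.054 0.218]
264 [0.442 0.05  0.225] [0.441 0.054 0.224]
270 [0.441 0.05  0.229] [0.441 0.054 0.229]
276 [0.441 0.05  0.234] [0.442 0.054 0.235]
282 [0.441 0.05  0.24 ] [0.442 0.053 0.24 ]
288 [0.441 0.05  0.244] [0.441 0.053 0.244]
294 [0.439 0.05  0.245] [0.443 0.053 0.25 ]
0 lowest rel TCP [0.042 0.052 0.076] [-0.01   0.004  0.042] row 253
0.022 lowest rel TCP [0.038 0.05  0.072] [-0.002  0.011  0.038] row 253
0.05 lowest rel TCP [0.04  0.05  0.068] [-0.    -0.025  0.04 ] row 256
0.085 lowest rel TCP [0.05  0.058 0.071] [-0.003 -0.043  0.05 ] row 266
```

The images and depth show that the shut fingertips sit about 43 mm above the reported TCP. That explains the empty grip: the fingers closed above the handle. A guarded touch on bare bench will settle the offset.

Run:
```python
from pick import *
env.set_gripper(0)
env.move_ptp([.455,.03,.06],[np.pi,0,0]);print(env.read_force())
h=env.movel([.455,.03,.0],.06,guard=4);print(h,env.read_position(),env.read_force())
if not h: h=env.movel([.455,.03,-.055],.03,guard=4);print(h,env.read_position(),env.read_force())
x=env.read_position();env.movel([x[0],x[1],.06]);print(env.read_clock())
```

```text
[0.03220591 0.24219673 0.9930901 ]
False [4.55290424e-01 3.00110736e-02 2.68481593e-04] [-0.91012351  0.44410718  0.21515447]
True [ 0.45492287  0.02999397 -0.03886065] [-0.46321712 -0.43313191  7.46405935]
31.95
```

The tips touch the bench with the reported TCP at z = -0.0385, so I'll use that offset. There is no sideways offset. Retrying sd2.

```bash
cat >> pick.py <<'E'
OFF=.0385
TR=np.array([.53144,.34786,.0502])
def mv(xy,ztip,v=.15,guard=None,rotation=None): return env.movel([*xy,ztip-OFF],v,rotation,guard)
def grasp(tool,o,th,zg=.003,op=.05,force=60):
    g=o+GR[tool]*np.array([np.cos(th),np.sin(th)])
    env.set_gripper(op)
    env.move_ptp([*g,.10-OFF],[np.pi,0,th])
    hit=mv(g,zg,.12,12)
    env.set_gripper(0,grip_force=force)
    gap=env.read_finger_gap();z=env.read_position()[2]+OFF
    mv(g,.11)
    print("hit",hit,"ztip",z,"gap",gap,env.read_finger_gap(),"t",env.read_clock())
def seat(tool,dx=(0,0)):
    s=np.array(SEAT[tool])+[GR[tool],0]+np.array(dx)
    return TR[:2]+rot(TR[2])@s
def over(tool,ztip=.075,dx=(0,0),dyaw=0):
    env.move_ptp([*seat(tool,dx),ztip-OFF],[np.pi,0,TR[2]+dyaw]); env.hold(.2)
    print("gap",env.read_finger_gap(),"t",env.read_clock())
E
python3 - <<'E'
from pick import *
grasp("sd2",np.array([.5642,.0754]),-3.115,zg=.004)
if env.read_finger_gap()>.01:
    over("sd2",.075)
    im,d=env.read_camera("wrist");save("o_sd2.png",im);np.savez("pics/o_sd2",P=cloud("wrist",d),im=im)
E
```

```text
hit False ztip 0.0049917899583430125 gap 0.019649399496825305 0.019573361044231793 t 37.275
gap 0.019396336347688455 t 40.4167
```

View pics/o_sd2.png

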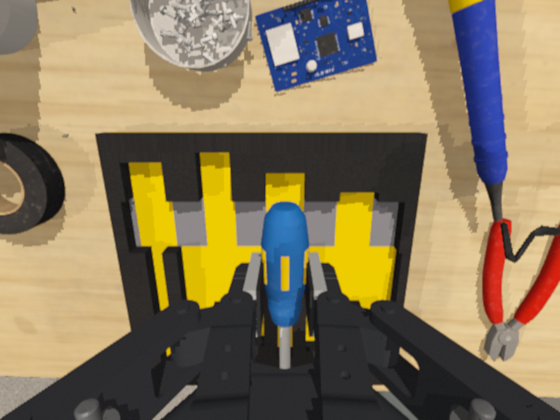

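The picture shows sd2 held by the handle, end at (row 203, col 285), nearly above its cutout at (175, 285). I'll check the held offset from the depth, then lower it with a force guard.

```bash
cat >> pick.py <<'E'
def tl(P): # world->tray xy
    return (P[...,:2]-TR[:2])@rot(TR[2])
def held_end(tool,im,P,col):
    m=colmask(im,col)&(P[...,2]>.05);t=tl(P[m]);tip=tl(np.array(env.read_position()[:2]))
    ys=[ (np.percentile(t[(t[:,0]>a)&(t[:,0]<a+.006),1],[3,97]).mean()) for a in tip[0]+np.arange(0,.03,.006)]
    return np.percentile(t[:,0],99.5)-tip[0], np.array(ys)-tip[1]
def lower(tool,zhome,dx=(0,0),guard=10,v=.05):
    s=seat(tool,dx);mv(s,.035,.1)
    h=mv(s,zhome,v,guard);print("lower hit",h,"ztip",env.read_position()[2]+OFF,"gap",env.read_finger_gap(),"F",np.round(env.read_force(),1));return h
def release(tool,op=.032,dx=(0,0)):
    s=seat(tool,dx);env.set_gripper(op);env.hold(.2);mv(s,.09,.12)
E
python3 - <<'E'
from pick import *
z=np.load("pics/o_sd2.npz")
e,ys=held_end("sd2",z["im"],z["P"],"blue");print("end from tip",e,"want",.0365,"y off",np.round(ys,4))
dx=(-(e-.0365),0) if abs(e-.0365)<.012 else (0,0)
lower("sd2",.0105,dx)
E
```

```text
end from tip 0.078608184915126 want 0.0365 y off [-0.  0. -0. -0.  0.]
lower hit True ztip 0.010986713454788286 gap 0.019933714817736956 F [-1.9 -1.2  6.3]
```

```bash
cat >> pick.py <<'E'
def check(tool,n=None):
    s=TR[:2]+rot(TR[2])@np.array([-.105,SEAT[tool][1]]) 
    im,d,P=look([*s,.16],TR[2],n)
    t=tl(P);m=(np.abs(t[...,1]-SEAT[tool][1])<.035)&(np.abs(t[...,0])<.105)&(d>0)
    col=dict(sd1="red",sd2="blue",pliers="teal",cutter="red")[tool]
    c=m&colmask(im,col)
    print(tool,"coloured z 5/50/98",np.round(np.percentile(P[c][:,2],[5,50,98]),4),"x range",np.round(np.percentile(t[c][:,0],[1,99]),4),"y range",np.round(np.percentile(t[c][:,1],[1,99]),4))
    # height along the tool's centre line
    for a in np.arange(-.09,.09,.015):
        k=m&(np.abs(t[...,0]-a)<.004)&(np.abs(t[...,1]-SEAT[tool][1])<(.004 if tool[0]=="s" else .03))
        if k.sum()>3: print("%.3f:%.3f"%(a,np.percentile(P[k][:,2],80 if tool[0]=="s" else 50)),end=" ")
    print()
E
python3 - <<'E'
from pick import *
z=np.load("pics/o_sd2.npz")
release("sd2",.03)
check("sd2","k_sd2")
print(env.read_clock())
E
```

```text
sd2 coloured z 5/50/98 [0.0205 0.0264 0.0307] x range [0.0116 0.0639] y range [-0.0244 -0.0065]
-0.090:0.285 -0.075:0.018 -0.060:0.011 -0.045:0.012 -0.030:0.014 -0.015:0.016 0.000:0.017 0.015:0.024 0.030:0.027 0.045:0.030 0.060:0.031 
43.8417
```

View pics/k_sd2.png

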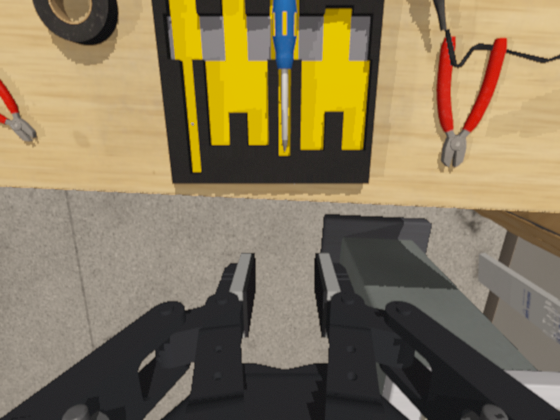

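sd2 is home: its height profile equals the on-bench one plus 6 mm, and the blade lies in its slot at (110, 285). Next is sd1.

```bash
sed -i 's/-.105,SEAT\[tool\]\[1\]/-.075,SEAT[tool][1]/' pick.py
python3 - <<'E'
from pick import *
o,th,L,W=pick("sd1",(.57,-.02),[.46,-.03,.17],0,n="m_sd1")
print(np.degrees(th))
if abs(L-.168)<.012 and abs(np.degrees(th)-101)<40:
    grasp("sd1",o,th,zg=.004)
    if env.read_finger_gap()>.01:
        over("sd1",.075)
        im,d=env.read_camera("wrist");save("o_sd1.png",im);P=cloud("wrist",d)
        m=colmask(im,"red")&(P[...,2]>.05)&(P[...,2]<.12);t=tl(P[m])-tl(np.array(env.read_position()[:2]));t=t[np.abs(t).max(1)<.07]
        print("end x",np.percentile(t[:,0],99.5),"want .043; y",[round(float(np.percentile(t[np.abs(t[:,0]-a)<.004,1],[3,97]).mean()),4) for a in (.015,.022,.03,.037)])
E
```

```text
sd1 pose (array([ 0.56193726, -0.07276297]), np.float64(1.690452007881159), np.float64(0.16155559923724058), np.float32(0.02254276))
96.85576552100618
hit False ztip 0.005007454843307668 gap 0.019873202549154024 0.019744465109164708 t 49.5417
gap 0.019586140053824166 t 51.7583
end x 0.04452860396108302 want .043; y [-0.0, -0.0, 0.0, -0.0]
```

sd1 had been knocked about 3 cm since the first look. The fresh measurement caught it, and it's now held. Lowering it.

Run:
```python
from pick import *
h=lower("sd1",.0110,(-.0015,0),guard=12)
if env.read_position()[2]+OFF<.030:
    release("sd1",.027,(-.0015,0))
    check("sd1","k_sd1")
print(env.read_clock())
```

```text
lower hit True ztip 0.011388875048700953 gap 0.019676757258069794 F [-1.2 -2.   7.2]
sd1 coloured z 5/50/98 [0.0203 0.0269 0.0309] x range [0.0064 0.0834] y range [0.0692 0.0875]
-0.090:0.017 -0.075:0.011 -0.060:0.284 -0.045:0.014 -0.030:0.015 -0.015:0.016 0.000:0.017 0.015:0.025 0.030:0.028 0.045:0.030 0.060:0.031 0.075:0.030 
55.075
```

sd1 is home, with the same profile. Next is the pliers.

Run:
```python
from pick import *
o,th,L,W=pick("pliers",(.495,-.068),[.43,-.03,.17],0,n="m_pl")
print(np.degrees(th))
if abs(L-.147)<.012 and abs(W-.057)<.006:
    grasp("pliers",o,th,zg=.0015)
    if env.read_finger_gap()>.008:
        over("pliers",.06)
        im,d=env.read_camera("wrist");save("o_pl.png",im)
```

```text
pliers pose (array([ 0.49495862, -0.0687259 ]), np.float64(1.5470970986084733), np.float64(0.14334465603069163), np.float32(0.056011897))
88.64213424720047
hit False ztip 0.0024581097994839304 gap 0.016078502336987065 0.016492461611635787 t 61.0833
gap 0.016046298999117404 t 63.175
```

```bash
ls pics/o_pl.png
```

```text
pics/o_pl.png
```

View pics/o_pl.png

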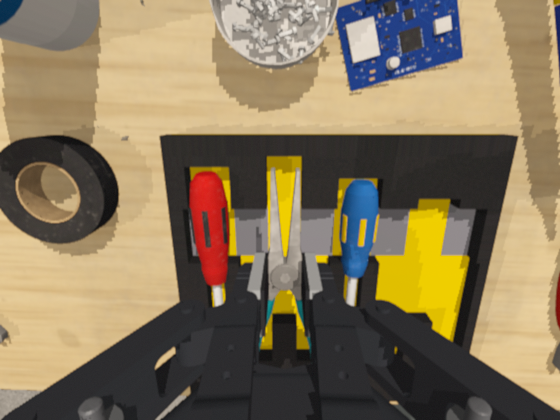

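The pliers are held straight over their cutout, nose tip at (row 165, col 285). I'll measure where the nose lies along the axis before lowering.

Run:
```python
from pick import *
im,d=env.read_camera("wrist");P=cloud("wrist",d);tip=np.array(env.read_position());print("ztip",tip[2]+OFF)
t=tl(P)-tl(tip[:2])
m=(np.abs(t[...,1])<.015)&(t[...,0]>.005)&(t[...,0]<.09)&(P[...,2]>.045)&(P[...,2]<.09)
q=t[m];z=P[m][:,2]
print("nose end",np.percentile(q[:,0],[98,99.5,100]),"want .0505","z",np.percentile(z,[5,95]))
for a in (.015,.025,.035,.045):
    k=np.abs(q[:,0]-a)<.003;print(a,np.round(np.percentile(q[k,1],[2,98])*1000,1))
z=np.load("pics/m_pl.npz");Q=z["P"];mm=(Q[...,2]>.002)&(Q[...,2]<.02)&(np.abs(Q[...,0]-.495)<.008)&(Q[...,1]>-.06)&(Q[...,1]<.05)
print("bench nose y max",np.sort(Q[mm][:,1])[-8:],"teal min",np.percentile(Q[colmask(z['im'],'teal')&(Q[...,2]>.003)&(Q[...,2]<.03)][:,1],[0,1]))
```

```text
ztip 0.060182327838100645
nose end [0.05056785 0.05234552 0.05258768] want .0505 z [0.06354356 0.08707704]
0.015 [-7.5  7.1]
0.025 [-6.9  6.8]
0.035 [-6.8  6.7]
0.045 [-6.6  6.1]
bench nose y max [0.00410256 0.00420135 0.00460869 0.00480387 0.00490564 0.00514448
 0.00576919 0.00618429] teal min [-0.14101432 -0.1387351 ]
```

Run:
```python
from pick import *
dx=(-.0015,0)
h=lower("pliers",.0080,dx,guard=12)
if env.read_position()[2]+OFF<.012:
    release("pliers",.03,dx); check("pliers","k_pl")
print(env.read_clock())
```

```text
lower hit True ztip 0.008539063369393293 gap 0.016346032955893656 F [-1.3 -1.3  6.3]
pliers coloured z 5/50/98 [0.0142 0.0159 0.0177] x range [-0.0578  0.0207] y range [0.0051 0.0586]
-0.090:0.017 -0.075:0.210 -0.060:0.275 -0.045:0.016 -0.030:0.015 -0.015:0.006 0.000:0.007 0.015:0.006 0.030:0.006 0.045:0.006 0.060:0.016 0.075:0.017 
66.5
```

The pliers are home: handle tops at 16–17 mm against 10–11 mm on the bench. Next is the cutter.

Run:
```python
from pick import *
o,th,L,W=pick("cutter",(.52,.15),[.43,.15,.17],0,n="m_cu")
print(np.degrees(th))
if abs(L-.125)<.006 and abs(W-.062)<.006:
    grasp("cutter",o,th,zg=.0015,op=.05)
    if env.read_finger_gap()>.008:
        over("cutter",.06)
        im,d=env.read_camera("wrist");save("o_cu.png",im);P=cloud("wrist",d);tip=np.array(env.read_position())
        t=tl(P)-tl(tip[:2])
        m=(np.abs(t[...,1])<.016)&(t[...,0]>.005)&(t[...,0]<.06)&(P[...,2]>.045)&(P[...,2]<.09)
        print("jaw end",np.percentile(t[m][:,0],[98,99.5]),"want .023")
```

```text
cutter pose (array([0.51917508, 0.14892042]), np.float64(-3.1228280366255685), np.float64(0.12187024105881417), np.float32(0.061662257))
-178.92486664377034
hit False ztip 0.0022654813789072734 gap 0.01963677873446359 0.019505038305739415 t 73.0083
gap 0.01912843668208312 t 75.9667
jaw end [0.02423366 0.02477616] want .023
```

View pics/o_cu.png

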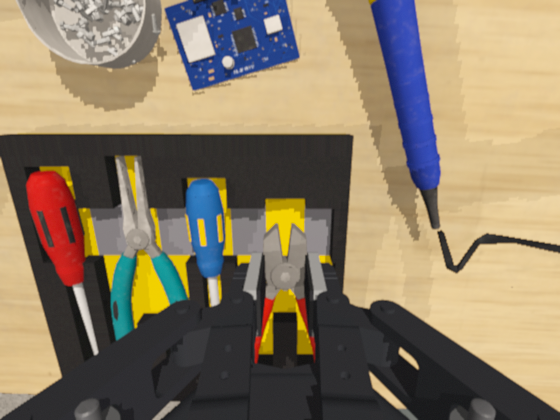

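The cutter is held straight, jaws at (240, 285), and the other three tools sit in their cutouts. Lowering it.

Run:
```python
from pick import *
dx=(-.001,0)
h=lower("cutter",.0078,dx,guard=12)
if env.read_position()[2]+OFF<.0115:
    release("cutter",.032,dx); check("cutter","k_cu")
print(env.read_clock())
```

```text
lower hit True ztip 0.008226635133035197 gap 0.019353478656218566 F [-1.  -1.3  5.5]
cutter coloured z 5/50/98 [0.0143 0.0161 0.0177] x range [-0.0622  0.0221] y range [-0.0952 -0.0371]
-0.090:0.017 -0.075:0.210 -0.060:0.276 -0.045:0.016 -0.030:0.015 -0.015:0.006 0.000:0.006 0.015:0.006 0.030:0.006 0.045:0.006 0.060:0.016 0.075:0.017 
79.2417
```

Run:
```python
from pick import *
im,d,P=look([.43,.33,.17],0,"all")
for n in ("sd1","sd2","pliers","cutter"): pass
im,d=env.read_camera("top");P=cloud("top",d);env.hold(.01)
best=[r for r in env.trace("treadle_pad","top")][0];q=P[best["mask"]&(d>0)]
q=q[q[:,2]>.024]
C,u,L,W=rect(q);print("treadle",C,np.degrees(np.arctan2(u[1],u[0])),L,W)
r=[r for r in env.trace("pedal_base","top")][0];q2=P[r["mask"]&(d>0)];q2=q2[(q2[:,2]>.004)]
print("base",rect(q2))
if u[0]>0:u=-u
for s in np.arange(-.06,.07,.02):
    k=np.abs((q[:,:2]-C)@u-s)<.005;print(round(s,3),np.round(np.median(q[k],0),3),k.sum())
```

```text
Traceback (most recent call last):
IndexError: list index out of range
```

View pics/all.png

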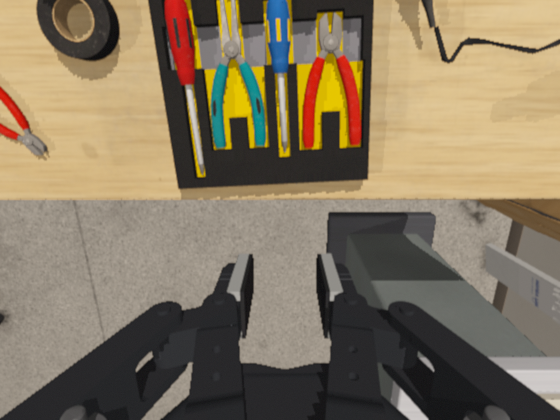

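All four tools are in their cutouts: sd1 at (90, 188), pliers at (85, 235), sd2 at (80, 280), cutter at (85, 330). The decoy cutter at (130, 20) hasn't been touched. Now I'll measure the pedal from the wrist camera.

Run:
```python
from pick import *
env.set_gripper(0)
im,d,P=look([.60,-.05,.20],0,"ped")
m=colmask(im,"red")&(P[...,2]>.02)&(P[...,2]<.08)&(P[...,0]>.6)
n,l,s,c=cv2.connectedComponentsWithStats(m.astype(np.uint8));m=l==1+s[1:,4].argmax()
q=P[m];C,u,L,W=rect(q);u=-u if u[0]<0 else u
print("treadle",C,np.degrees(np.arctan2(u[1],u[0])),L,W,len(q))
for a in np.arange(-.06,.07,.02):
    k=np.abs((q[:,:2]-C)@u-a)<.005;print(round(a,3),np.round(np.median(q[k],0),3),k.sum())
print(env.read_clock())
```

```text
treadle [ 0.73069626 -0.06229722] 6.1244407 0.10344412 0.065839574 5912
-0.06 [nan nan nan] 0
-0.04 [ 0.689 -0.067  0.064] 511
-0.02 [ 0.712 -0.064  0.057] 655
0.0 [ 0.731 -0.062  0.051] 496
0.02 [ 0.75  -0.061  0.045] 586
0.04 [ 0.771 -0.058  0.039] 741
0.06 [nan nan nan] 0
82.25
  return _methods._mean(a, axis=axis, dtype=dtype,
  ret = um.true_divide(
```

View pics/ped.png

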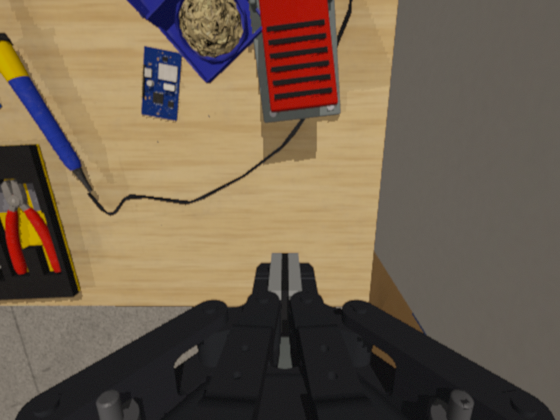

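The treadle is at (60, 300), and its pad point is at world (0.696, -0.066), z ≈ 62 mm as specified. The hand stays clear of the wall at y = -0.185. Pressing now.

Run:
```python
from pick import *
p=np.array([.696,-.066])
env.move_ptp([*p,.10-OFF],[np.pi,0,0.1]);f0=np.array(env.read_force())
print(mv(p,.045,.05,30),np.array(env.read_force())-f0,env.read_position()[2]+OFF)
for z in (.036,.033,.031,.029,.027):
    h=mv(p,z,.03,30);env.hold(.15);f=np.array(env.read_force())-f0
    print(z,h,np.round(f,1),round(env.read_position()[2]+OFF,4))
    if h or f[2]>18: break
env.hold(.4)
im,d=env.read_camera("wrist");P=cloud("wrist",d)
mv(p,.10,.06)
env.hold(.3);print(env.read_clock())
```

```text
False [-4.5776611  -1.14225409  5.41877933] 0.04504900224763648
0.036 False [-4.6 -1.3  7.1] 0.0364
0.033 False [-3.9 -1.6  6.8] 0.0336
0.031 False [-5.4 -1.6  7.6] 0.0317
0.029 False [-8.8 -1.7 18.6] 0.0311
88.1
```

The stop was felt: force rose from 7.6 to 18.6 N at z ≈ 31 mm. A final check comes before handing in.

Run:
```python
from pick import *
im,d,P=look([.60,-.05,.20],0)
m=colmask(im,"red")&(P[...,2]>.02)&(P[...,2]<.08)&(P[...,0]>.66)&(P[...,1]<0)
print("treadle z max",np.percentile(P[m][:,2],98))
for t in ("cutter","pliers","sd2","sd1"): check(t)
im,d,P=look([.43,.33,.17],0,"fin")
print(env.read_clock(),env.read_finger_gap())
env.close_job()
```

```text
treadle z max 0.06658412775513084
cutter coloured z 5/50/98 [0.0143 0.0159 0.0176] x range [-0.0621  0.0218] y range [-0.0947 -0.037 ]
-0.090:0.017 -0.075:0.254 -0.060:0.274 -0.045:0.016 -0.030:0.015 -0.015:0.006 0.000:0.006 0.015:0.006 0.030:0.006 0.045:0.006 0.060:0.015 0.075:0.017 
pliers coloured z 5/50/98 [0.014  0.0158 0.0177] x range [-0.058   0.0211] y range [0.0055 0.0585]
-0.090:0.017 -0.075:0.254 -0.060:0.273 -0.045:0.016 -0.030:0.015 -0.015:0.006 0.000:0.006 0.015:0.006 0.030:0.006 0.045:0.006 0.060:0.015 0.075:0.017 
sd2 coloured z 5/50/98 [0.0199 0.0265 0.0305] x range [0.012  0.0767] y range [-0.0242 -0.0065]
-0.090:0.018 -0.075:0.246 -0.060:0.284 -0.045:0.012 -0.030:0.014 -0.015:0.015 0.000:0.016 0.015:0.023 0.030:0.027 0.045:0.030 0.060:0.030 0.075:0.027 
sd1 coloured z 5/50/98 [0.0203 0.0269 0.0308] x range [0.0064 0.0835] y range [0.0691 0.0874]
-0.090:0.018 -0.075:0.246 -0.060:0.284 -0.045:0.014 -0.030:0.015 -0.015:0.016 0.000:0.017 0.015:0.024 0.030:0.028 0.045:0.030 0.060:0.031 0.075:0.030 
93.6833 9.788452153625579e-05
the job is handed in; nothing more can be done
```

All four tools (pliers, cutter, sd1, sd2) are home in the foam tray by the depth check, the treadle was then pressed to its stop and came back up, and the job was handed in at about 94 s.

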